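# Drain a scrapped power module through an insulating guide

### The job

This scrapped power module must be drained before it is taken apart: set the orange guide, narrow end down, upright and fully home in the round port on top of the module and let go of it. Then take the blue-handled stylus from its stand, reach it down through the guide and push the recessed red button all the way down; do not push the button before the guide is in. Finish while still gripping the stylus and holding the button down, and leave the other loose things as they are.

Things in the scene. Friction and masses are not known exactly. Their poses are not given: they have to be found in the camera images.
- module: grey power module, a fixed block 130 (x) x 170 (y) x 70 mm high (top face at z = 70 mm); origin at the centre of its underside, z up. A heat sink lies loose on its top, about 50 mm from the module's centre towards -y. It does not move when pushed
- port (a point): centre of the mouth of the round port in the module's top face, level with that face (70 mm above the bench), ringed by yellow marks; at x -10, y +35 mm in the module's frame. A vertical blind hole 30 mm in diameter and 50 mm deep, with a 1 mm chamfer
- drain_button_top (a point): centre of the top of the red recessed button (18 mm diameter) at the bottom of the port, straight below the port's centre and 28 mm below the module's top face when not pressed; it goes down with the button
- drain_button (a joint): travel of the red button in m: 0 released, 0.006 fully down; straight down. Sprung: starts to move at about 1.5 N, fully down at 5 N
- guide: loose orange hollow tapered plug, 50 g; origin at the centre of its narrow lower end, z up its axis. Taper 22 mm long, outside diameter 20 mm at the bottom, 28 at the top; above it a collar, 40 mm in diameter, from z = 22 to 50 mm (grip here), its underside rests on the face round a hole. Open right through: bore 13 mm at the bottom, 21 at z = 22, 26 in the collar. Starts upright in its stand
- guide_seat (a point): point on the guide's axis at the level of the collar's underside (22 mm above its lower end); meets port when the guide is fully home
- guide_stand: fixed black block 80 x 80 x 40 mm high with a 32 mm through hole in its middle in which the guide stands, the collar resting on the block's top; origin at the centre of its underside
- stylus: loose stylus, 60 g, 140 mm long; origin at its tip, z up along its axis towards the handle. Black shaft 8 mm in diameter from z = 0 to 80 mm (the last 3 mm tapers to 5 mm), blue square handle 18 x 18 mm from z = 80 to 140 mm, its flat sides along the stylus's x and y axes. At the start it stands upright in its stand
- stylus_tip (a point): the tip of the stylus (same point as its origin)
- stylus_stand: fixed stand: dark foot 80 x 80 x 4 mm and grey column 42 x 42 mm, 86 mm high, with a 12 mm vertical hole down its middle; the stylus hangs in it, the underside of its handle on the column's top, so its handle spans 86 to 146 mm above the bench; origin at the centre of its underside
- heat_sink: loose finned aluminium heat sink, 40 x 40 x 22 mm, lying on top of the power module; leave it alone; origin at the centre of its underside
- hard_drive: loose dark steel hard drive, 101 x 147 x 26 mm; leave it alone; origin at the centre of its underside
- fan: loose black cooling fan, 80 x 80 x 25 mm, lying flat; leave it alone; origin at the centre of its underside
- circuit_board: loose green circuit board with chips, 90 x 120 mm, up to 13 mm high; leave it alone; origin at the centre of its underside
- screw_jar: loose glass screw jar with a white lid, 44 mm wide, 60 mm high; leave it alone; origin at the centre of its underside
- screwdriver: loose yellow-handled screwdriver lying on the bench; leave it alone
- memory_stick: loose green memory stick, 30 x 133 x 4 mm; leave it alone; origin at the centre of its underside
Things that resemble listed ones, but are neither listed nor needed, are in the scene too. What is meant by the stylus is not pink, and is the smaller of those in its own colour.

How it is judged:
By the outcome, as a careful person would: the job done as asked, in the order asked, and still so for the second after the job is handed in, while the arm keeps its last pose, push and grip.
It also fails if it takes over 58 s, if anything falls off the work surface, if the arm or the gripper's body presses on something with over 40 N, if the wrist force passes 120 N, or if a joint passes its speed limit or range.

### The arm

A 6-joint arm with a two-finger parallel gripper is mounted at the origin on the work surface. World frame = base frame: x ahead of the robot, y to its left, z up, the work surface at z = 0. Lengths are in m, angles in degrees, forces in N, time in s.
With the tool pointing down it reaches from about 0.35 to 0.875 m from the base axis. Payload 4.2 kg.
Tool frame: the origin (TCP) lies on the front face of the gripper's body, between the roots of the fingers; the fingertips stand 70 mm ahead of it and the grasp point (between the pads) lies 51 mm ahead of it; z points along the fingers, y is the line along which they close (so a half turn about z gives the same grasp; the last joint's range is limited). The gripper opens to 87 mm and grips with 3 to 60 N. Pads are 19 mm wide; open, the fingers measure 117 mm over their backs; the gripper's body (75 mm by 190 mm) begins 51 mm behind the grasp point.
Start: joints at [87.754, 22.042, 0.453, 0, -68.411, -14.817], TCP at [0.183, 0.597, 0.292] pointing down, gripper open.
Joint ranges: [-179.83, 179.83], [-69.29, 118.12], [-61.27, 80.66], [-181.25, 117.63], [-171.15, -9.14], [-177.46, 177.46]. Speed limits (degrees/s): [159.86, 159.86, 180, 180, 180, 180].

### API

Orientations are given as a 3x3 rotation matrix whose columns are the frame's x, y, z axes.
In Python, from station import r gives the robot as it stands.
- The arm moves only by the shell command python3 -m pendant 'ROWS' [OPENING]. ROWS is JSON, a list of rows, each a list of 2 entries, a list of its own where there are three numbers: the shift along the tool's x, y, z in mm, then the turn, a rotation vector about the tool's x, y, z in rad. A call has 1 to 10 rows; each row is the pose to reach, as a shift and turn from the pose commanded when the call began, along the tool's axes at that moment; what a row does not reach only later rows make up. A row lasts 1/10 s, in which the tool goes at most 50 mm and 8.59 degrees, less where a joint would pass 70% of its speed; a pose out of reach is approached as far as the arm can. A call with a gripper value outside its range is refused whole. OPENING is the opening, from 0 (shut) to 1 (fully open), set as the call begins (- or left out, the last holds). The fingers move at their own pace and stop on an object; the grip force is fixed at half the most. Time passes only in rows, so rows that repeat a pose let the fingers close. It gives the time, the measured TCP pose, the force, the opening and the grip force at its end, in the units of the state.
- r.sense(): the state, without advancing time (a new reading comes with each control period).
- r.capture(name): name is "scene" or "top"; returns a dict with "frame" (400x640x3 uint8, red, green, blue), "vertical_fov" (degrees; the focal length in pixels is half the picture's height over the tangent of half this angle, whatever the lens; pixels are square), "cx", "cy" (the principal point, pixels), "rvec" (rotation vector, rad) and "tvec" (3), from world to camera coordinates, as OpenCV has them. Camera axes: x right, y down, z forward; pixel columns grow to the right and rows downward; lengths in m; the calibration is good to about 2 mm. A picture is of the moment at which its call begins. There is no depth.
- r.finish_job(): hands the job in; it is judged then, once.
The state is a dict: "time_s": time; "joints": joint angles; "joint_velocities": joint speeds; "effort": joint torques, N m; "tcp_pos": TCP position; "ee_rot": TCP orientation; "wrist_force": force on the tool from outside, world axes, zero at the start; "moment": the same for the moment, N m; "gripper_width": opening from 0.0 (shut) to 1.0 (fully open); "gripper_force": force on a finger pad.
Only numpy, scipy, OpenCV 4.12 (cv2) and the standard library are available. Lean on these libraries where they do the work, as an engineer would, in place of code of your own. Each camera call takes 0.05 s, during which the arm holds its last target. There are 200 camera calls.

## Working session

There is one attempt and no reset: what is moved stays moved. The work goes in short steps, Python scripts to look and compute and a shell command to move; the robot and the scene stay as the last step left them, time stands still between calls to the robot, and variables do not carry over. Pictures are saved under pics/ and viewed, at most 10 in all, crops included, and the job is handed in when it is done.

```bash
mkdir -p pics; python3 - <<'E'
from station import r
import cv2
for n in("scene","top"):
    c=r.capture(n); cv2.imwrite(f"pics/{n}0.png",cv2.cvtColor(c["frame"],cv2.COLOR_RGB2BGR))
    print(n,c["vertical_fov"],c["cx"],c["cy"],c["rvec"],c["tvec"],[k for k in c])
s=r.sense();print(s)
E
```

```text
scene 45.008555594833986 324.14414123661857 200.67160684800137 [ 1.18209574  2.0971979  -1.18019083] [ 0.3273418  -0.20001241  1.52900534] ['frame', 'vertical_fov', 'cx', 'cy', 'rvec', 'tvec']
top 51.03089619769776 314.4103794341472 192.41953387831694 [ 2.13939537 -2.16057581  0.12371921] [-0.0225084   0.60621229  0.94771185] ['frame', 'vertical_fov', 'cx', 'cy', 'rvec', 'tvec']
{'time_s': 0.1, 'joints': array([ 8.77545094e+01,  2.20875586e+01,  3.86658752e-01, -2.22883052e-02,
       -6.84093748e+01, -1.48167102e+01]), 'joint_velocities': array([ 0.02969732, -0.05440637,  0.14523755,  0.12069357, -0.0520133 ,
        0.04273468]), 'effort': array([-3.04153400e-04, -3.91687024e+01,  1.87932801e+01,  4.23187539e+00,
        1.34484205e-02, -7.48856542e-05]), 'tcp_pos': array([0.18325096, 0.59712096, 0.29125752]), 'ee_rot': array([[ 9.55944711e-01, -2.93546450e-01, -4.36841937e-04],
       [-2.93546740e-01, -9.55942816e-01, -1.90897858e-03],
       [ 1.42777975e-04,  1.95311151e-03, -9.99998082e-01]]), 'wrist_force': array([1.11730383, 0.37910307, 0.67476805]), 'moment': array([-0.02296497, -0.04489632, -0.00644851]), 'gripper_force': 0.0, 'gripper_width': 0.9991697735141322}
```

View pics/scene0.png

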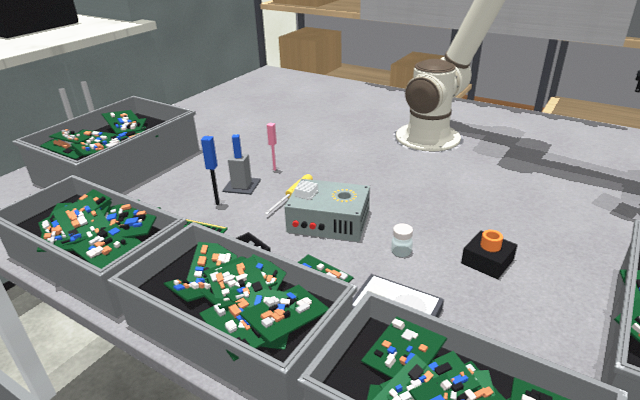

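View pics/top0.png

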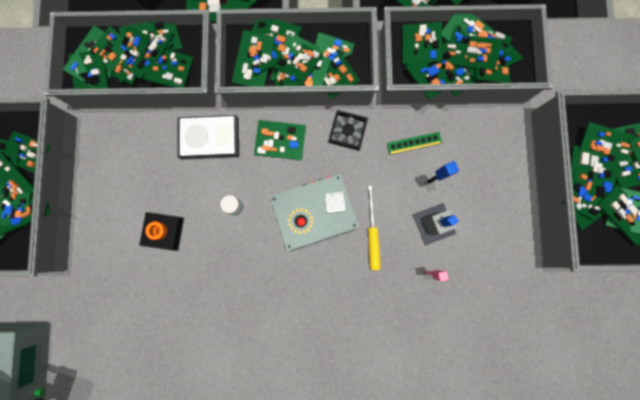

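```bash
cat > h.py <<'E'
import numpy as np, cv2
from station import r
def cam(n):
    c=r.capture(n); f=200/np.tan(np.radians(c["vertical_fov"]/2))
    return dict(im=c["frame"],f=f,cx=c["cx"],cy=c["cy"],R=cv2.Rodrigues(np.array(c["rvec"]))[0],t=np.array(c["tvec"]))
def ray(c,u,v):
    d=c["R"].T@np.array([(u-c["cx"])/c["f"],(v-c["cy"])/c["f"],1]); o=-c["R"].T@c["t"]; return o,d
def onz(c,u,v,z):
    o,d=ray(c,u,v); return (o+d*(z-o[2])/d[2])
def proj(c,p):
    q=c["R"]@np.array(p)+c["t"]; return q[:2]/q[2]*c["f"]+[c["cx"],c["cy"]]
def blob(c,lo,hi,box):
    hsv=cv2.cvtColor(c["im"],cv2.COLOR_RGB2HSV); m=cv2.inRange(hsv,np.array(lo),np.array(hi))
    k=np.zeros_like(m); x0,y0,x1,y1=box; k[y0:y1,x0:x1]=m[y0:y1,x0:x1]; return k
def tri(a,ua,b,ub):
    (o1,d1),(o2,d2)=ray(a,*ua),ray(b,*ub); d1/=np.linalg.norm(d1); d2/=np.linalg.norm(d2)
    s=np.linalg.lstsq(np.c_[d1,-d2],o2-o1,rcond=None)[0]; p,q=o1+s[0]*d1,o2+s[1]*d2; return (p+q)/2,np.linalg.norm(p-q)
E
python3 - <<'E'
from h import *
t=cam("top");s=cam("scene")
def rep(n,m,z):
    ys,xs=np.nonzero(m); print(n,len(xs),xs.min(),xs.max(),ys.min(),ys.max(),cv2.minAreaRect(np.c_[xs,ys].astype(np.float32)),onz(t,xs.mean(),ys.mean(),z))
rep("guide",blob(t,(5,150,120),(20,255,255),(135,205,190,255)),.068)
rep("sty",blob(t,(105,150,80),(125,255,255),(420,205,470,240)),.146)
rep("big",blob(t,(105,150,80),(125,255,255),(420,150,470,195)),.2)
rep("red",blob(t,(0,150,120),(5,255,255),(280,200,320,240)),.042)
rep("yel",blob(t,(18,80,120),(32,255,255),(280,200,322,240)),.07)
rep("pink",blob(t,(160,60,120),(178,255,255),(420,260,460,290)),.15)
a=cv2.resize(t["im"][190:260,260:360],None,fx=5,fy=5,interpolation=2)
b=cv2.resize(t["im"][150:290,400:480],None,fx=5,fy=5,interpolation=2)[:,:300+100]
g=cv2.resize(t["im"][200:260,125:195],None,fx=5,fy=5,interpolation=2)
sc=cv2.resize(s["im"][120:220,190:290],None,fx=3,fy=3,interpolation=2)
o=np.zeros((600,800,3),np.uint8)
o[:300,:350]=g; o[300:600,:400]=cv2.resize(a,(400,280)).repeat(1,0)[0:300] if 0 else cv2.copyMakeBorder(cv2.resize(a,(400,280)),0,20,0,0,0)
o[:,400:800]=cv2.resize(t["im"][150:290,400:480],(400,700),interpolation=2)[50:650]
cv2.imwrite("pics/z.png",o[...,::-1])
E
```

```text
guide 320 145 166 221 239 ((154.75, 230.25001525878906), (19.798988342285156, 19.091880798339844), 45.0) [0.51950637 0.33328262 0.068     ]
sty 115 441 457 216 225 ((448.909912109375, 220.3699951171875), (8.34386157989502, 16.12203598022461), 81.8698959350586) [ 0.53060213 -0.30758093  0.146     ]
big 214 437 457 162 178 ((446.2931213378906, 169.98277282714844), (10.956025123596191, 21.354965209960938), 68.19859313964844) [ 0.62676548 -0.29188866  0.2       ]
red 57 297 305 218 225 ((300.7500305175781, 221.25003051757812), (7.071067810058594, 7.77817440032959), 45.0) [0.53798161 0.00364342 0.042     ]
yel 97 288 312 208 233 ((300.20001220703125, 220.40000915527344), (24.149532318115234, 24.149532318115234), 63.43495178222656) [0.5380613 0.0052202 0.07     ]
pink 175 426 448 270 281 ((437.0, 275.5), (11.0, 22.0), 90.0) [ 0.42049687 -0.28002975  0.15      ]
```

View pics/z.png

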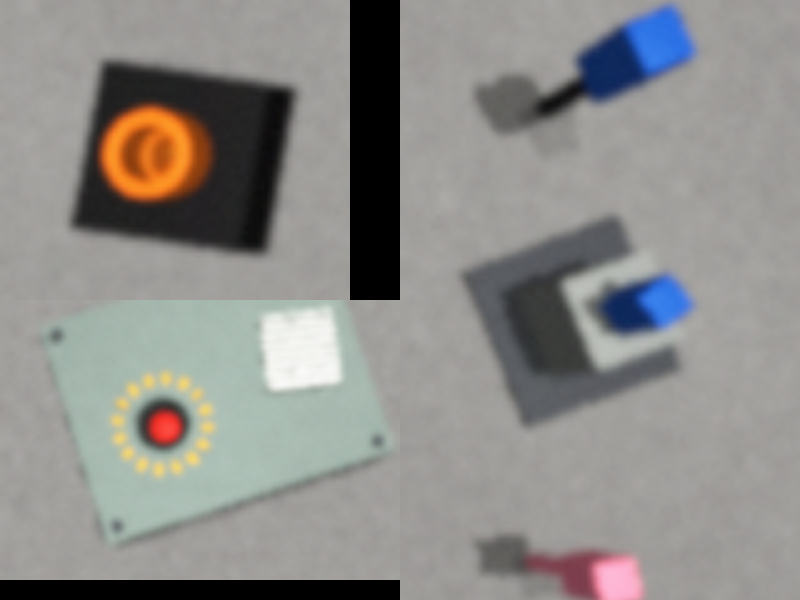

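```bash
cat > fit.py <<'E'
from h import *
from scipy.optimize import minimize
def sil(c,pts,box,S=6):
    x0,y0,x1,y1=box; q=np.array([proj(c,p) for p in pts])
    m=np.zeros(((y1-y0)*S,(x1-x0)*S),np.uint8); hull=cv2.convexHull(((q+.5-[x0,y0])*S*16).astype(np.int32))
    cv2.fillConvexPoly(m,hull,255,shift=4); return cv2.resize(m,(x1-x0,y1-y0),interpolation=cv2.INTER_AREA)/255.
def pr(c,lo,hi,box):
    x0,y0,x1,y1=box; m=blob(c,lo,hi,box)[y0:y1,x0:x1]/255.; return cv2.GaussianBlur(m,(3,3),.7)
def boxpts(x,y,yaw,w,z0,z1):
    a=yaw+np.pi/4+np.arange(4)*np.pi/2; return [(x+w/2**.5*np.cos(b),y+w/2**.5*np.sin(b),z) for b in a for z in(z0,z1)]
def cyl(x,y,d,z0,z1):
    a=np.arange(24)*np.pi/12; return [(x+d/2*np.cos(b),y+d/2*np.sin(b),z) for b in a for z in(z0,z1)]
def fit(f,p0,obs):
    L=lambda p:sum(((cv2.GaussianBlur(sil(c,f(p),b),(3,3),.7)-m)**2).sum() for c,m,b in obs)
    p0=np.array(p0,float); best=minimize(L,p0,method="Nelder-Mead",options=dict(initial_simplex=np.vstack([p0]+[p0+np.eye(len(p0))[i]*(.006 if abs(p0[i])<5 and i<2 else .2) for i in range(len(p0))]),xatol=1e-5,fatol=1e-3))
    return best.x,best.fun
E
python3 - <<'E'
from fit import *
t=cam("top");s=cam("scene")
B=((105,130,50),(125,255,255))
bt,bs=(430,205,470,240),(226,128,248,164)
for yaw in np.radians([0,20,40,60]):
    for obs in ([(t,pr(t,*B,bt),bt)],[(t,pr(t,*B,bt),bt),(s,pr(s,*B,bs),bs)]):
        x,f=fit(lambda p:boxpts(p[0],p[1],p[2],.018,.086,.146),(.53,-.312,yaw),obs); print("sty",x[:2].round(4),np.degrees(x[2]).round(1)%90,round(f,2))
O=((5,130,80),(20,255,255)); gt,gs=(135,210,180,250),(470,222,515,262)
for obs in ([(t,pr(t,*O,gt),gt)],[(s,pr(s,*O,gs),gs)]):
    x,f=fit(lambda p:cyl(p[0],p[1],.04,.04,.068),(.52,.333),obs); print("guide",x,f)
print("big foot",onz(t,428,180,0),"pink foot",onz(t,421.5,271.5,0))
for n,p in (("bigtop",(452,167)),):
    print(n,[onz(t,*p,z)[:2].round(3) for z in(.15,.18,.2,.22)])
print("big top from scene v 136:",[onz(s,209,136,z).round(3) for z in (.18,.2,.22)])
q=blob(s,(18,60,120),(34,255,255),(325,182,365,208)); ys,xs=np.nonzero(q); print("port scene",onz(s,(xs.min()+xs.max())/2,(ys.min()+ys.max())/2,.07))
E
```

```text
sty [ 0.5325 -0.3153] 12.6 9.78
sty [ 0.5323 -0.3159] 43.4 33.58
sty [ 0.5325 -0.3154] 12.6 9.75
sty [ 0.5323 -0.3158] 43.2 33.4
sty [ 0.5324 -0.3153] 12.1 9.7
sty [ 0.5322 -0.3158] 43.3 33.3
sty [ 0.5326 -0.3153] 13.0 9.68
sty [ 0.5326 -0.3155] 43.2 34.13
guide [0.51999404 0.33790203] 12.27469399529868
guide [0.51833814 0.33542499] 4.071213106986627
big foot [ 0.63854073 -0.30622558  0.        ] pink foot [ 0.41836899 -0.28126593  0.        ]
bigtop [array([ 0.642, -0.318]), array([ 0.637, -0.309]), array([ 0.633, -0.302]), array([ 0.629, -0.296])]
big top from scene v 136: [array([ 0.62 , -0.315,  0.18 ]), array([ 0.652, -0.281,  0.2  ]), array([ 0.683, -0.247,  0.22 ])]
port scene [0.53616795 0.00276542 0.07      ]
```

```bash
cat > g.py <<'E'
import sys,numpy as np
from station import r
s=r.sense(); R=s["ee_rot"]
def go(*p): 
    d=R.T@(np.array(p)-s["tcp_pos"])*1000; print(p,"->",d.round(1))
def st(): print("t",round(s["time_s"],2),"tcp",s["tcp_pos"].round(4),"F",s["wrist_force"].round(1),"w",round(s["gripper_width"]*87,1),"gf",round(s["gripper_force"],1),"yaw_y",np.degrees(np.arctan2(R[1,1],R[0,1])).round(1),"tilt",R[:2,2].round(4))
if __name__=="__main__":
    st(); a=list(map(float,sys.argv[1:])); [go(*a[i:i+3]) for i in range(0,len(a),3)]
E
python3 g.py .519 .3365 .20 .519 .3365 .113
```

```text
t 0.3 tcp [0.1833 0.5974 0.2919] F [-0.2  0.2 -0.5] w 86.9 gf 0.0 yaw_y -107.1 tilt [-0.0002 -0.0007]
(0.519, 0.3365, 0.2) -> [397.5 150.8  92. ]
(0.519, 0.3365, 0.113) -> [397.5 150.7 179. ]
```

```bash
python3 -m pendant '[[[20,8,5],[0,0,0]],[[60,23,14],[0,0,0]],[[110,42,25],[0,0,0]],[[160,61,37],[0,0,0]],[[210,80,49],[0,0,0]],[[260,99,60],[0,0,0]],[[310,118,72],[0,0,0]],[[355,135,82],[0,0,0]],[[385,146,89],[0,0,0]],[[397.5,151,92],[0,0,0]]]' 1; python3 -m pendant '[[[0,0,0],[0,0,0]],[[0,0,0],[0,0,0]]]'; python3 g.py .519 .3365 .113
python3 - <<'E'
from fit import *
t=cam("top");cv2.imwrite("pics/a.png",cv2.resize(t["im"][160:300,60:260],None,fx=3.5,fy=3.5,interpolation=2)[...,::-1])
E
```

```text
time_s: 1.3
tcp_pos: [0.5214, 0.3324, 0.1986]
ee_rot: [[0.955, -0.298, -0.002], [-0.298, -0.955, -0.002], [-0.001, 0.002, -1.0]]
wrist_force: [-0.4, 0.7, 0.4]
gripper_width: 0.997
gripper_force: 0.0
time_s: 1.5
tcp_pos: [0.5192, 0.3356, 0.2]
ee_rot: [[0.956, -0.295, -0.0], [-0.295, -0.956, -0.0], [-0.0, 0.001, -1.0]]
wrist_force: [-0.6, 0.6, 0.9]
gripper_width: 0.998
gripper_force: 0.0
t 1.5 tcp [0.5192 0.3356 0.2   ] F [-0.6  0.6  0.9] w 86.8 gf 0.0 yaw_y -107.1 tilt [-0.0005 -0.0004]
(0.519, 0.3365, 0.113) -> [-0.5 -0.9 87. ]
```

View pics/a.png

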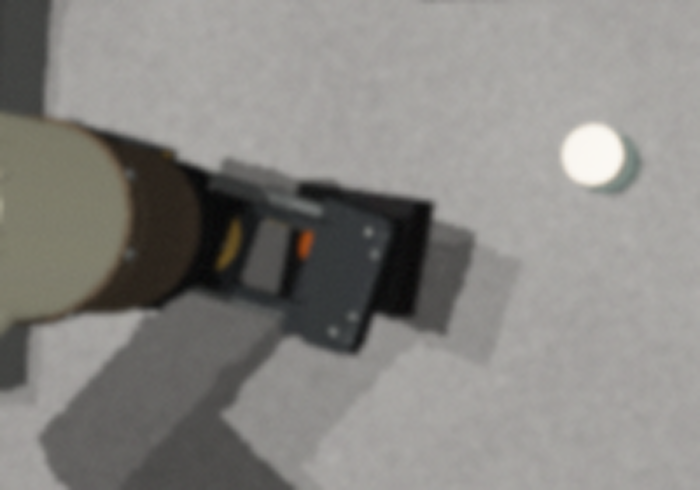

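The view shows the gripper over the black stand, with the orange guide (~(305,245) in the crop) between the fingers. I'll go down and grip.

```bash
python3 -m pendant '[[[0,0,12],[0,0,0]],[[0,0,30],[0,0,0]],[[0,0,50],[0,0,0]],[[0,0,66],[0,0,0]],[[0,0,78],[0,0,0]],[[0,0,84],[0,0,0]],[[0,0,87],[0,0,0]],[[0,0,87],[0,0,0]]]' && python3 -m pendant '[[[0,0,0],[0,0,0]],[[0,0,0],[0,0,0]],[[0,0,0],[0,0,0]],[[0,0,0],[0,0,0]],[[0,0,0],[0,0,0]],[[0,0,0],[0,0,0]],[[0,0,0],[0,0,0]],[[0,0,0],[0,0,0]],[[0,0,0],[0,0,0]],[[0,0,0],[0,0,0]]]' 0 && python3 g.py .5375 .004 .23
```

```text
time_s: 2.35
tcp_pos: [0.519, 0.3368, 0.1133]
ee_rot: [[0.956, -0.293, 0.0], [-0.293, -0.956, 0.0], [0.0, -0.0, -1.0]]
wrist_force: [-0.7, -0.7, -0.6]
gripper_width: 1.0
gripper_force: 0.0
time_s: 3.35
tcp_pos: [0.5191, 0.3365, 0.1133]
ee_rot: [[0.956, -0.293, 0.0], [-0.293, -0.956, -0.0], [0.0, -0.0, -1.0]]
wrist_force: [0.3, -0.3, 0.9]
gripper_width: 0.452
gripper_force: 30.0
t 3.35 tcp [0.5191 0.3365 0.1133] F [ 0.3 -0.3  0.9] w 39.3 gf 30.0 yaw_y -107.1 tilt [ 0. -0.]
(0.5375, 0.004, 0.23) -> [ 115.2  312.5 -116.7]
```

```bash
python3 -m pendant '[[[0,0,-10],[0,0,0]],[[0,0,-30],[0,0,0]],[[0,0,-55],[0,0,0]],[[0,0,-80],[0,0,0]],[[0,0,-100],[0,0,0]],[[0,0,-112],[0,0,0]],[[0,0,-117],[0,0,0]],[[0,0,-117],[0,0,0]]]' && python3 -m pendant '[[[6,16,0],[0,0,0]],[[18,49,0],[0,0,0]],[[32,87,0],[0,0,0]],[[47,127,0],[0,0,0]],[[62,168,0],[0,0,0]],[[77,208,0],[0,0,0]],[[91,247,0],[0,0,0]],[[103,280,0],[0,0,0]],[[111,302,0],[0,0,0]],[[115.2,312.5,0],[0,0,0]]]' && python3 -m pendant '[[[0,0,0],[0,0,0]],[[0,0,0],[0,0,0]],[[0,0,0],[0,0,0]]]' && python3 - <<'E'
from fit import *
import g
g.st(); g.go(.5375,.004,.165); g.go(.5375,.004,.143)
t=cam("top");s=cam("scene")
A=cv2.resize(t["im"][160:280,240:380],(560,480),interpolation=2)[:,:400]
Bb=cv2.resize(s["im"][130:250,290:390],(400,480),interpolation=2)
cv2.imwrite("pics/b.png",np.hstack([A,Bb])[...,::-1])
E
```

```text
time_s: 4.15
tcp_pos: [0.519, 0.3365, 0.2306]
ee_rot: [[0.956, -0.294, 0.0], [-0.294, -0.956, 0.001], [0.0, -0.001, -1.0]]
wrist_force: [1.1, 0.7, -0.8]
gripper_width: 0.451
gripper_force: 30.0
time_s: 5.15
tcp_pos: [0.5364, 0.0013, 0.2291]
ee_rot: [[0.955, -0.296, -0.003], [-0.296, -0.955, -0.001], [-0.003, 0.002, -1.0]]
wrist_force: [-0.2, -0.1, -0.8]
gripper_width: 0.455
gripper_force: 30.0
time_s: 5.45
tcp_pos: [0.5375, 0.0049, 0.23]
ee_rot: [[0.956, -0.292, -0.0], [-0.292, -0.956, 0.0], [-0.0, 0.0, -1.0]]
wrist_force: [0.4, -0.1, 0.2]
gripper_width: 0.46
gripper_force: 30.0
t 5.45 tcp [0.5375 0.0049 0.23  ] F [ 0.4 -0.1  0.2] w 40.0 gf 30.0 yaw_y -107.0 tilt [-0.0003  0.    ]
(0.5375, 0.004, 0.165) -> [ 0.3  0.8 65. ]
(0.5375, 0.004, 0.143) -> [ 0.3  0.8 87. ]
```

View pics/b.png

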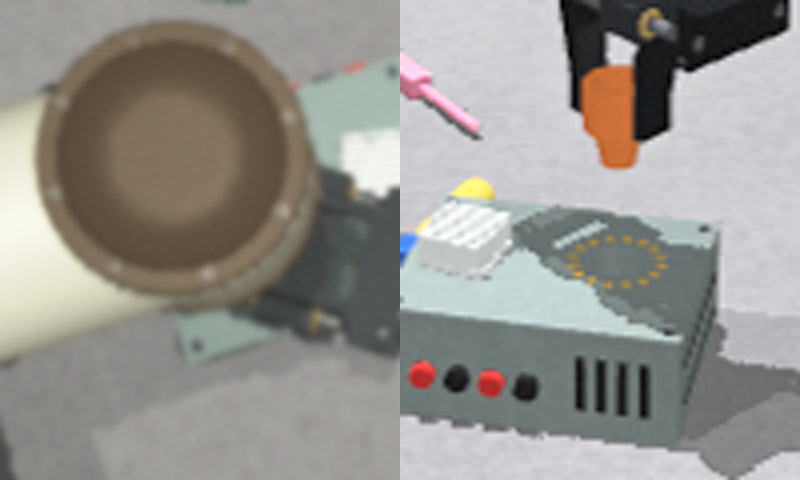

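Scene view: the guide is held upright, its narrow end at crop (618,165) straight over the yellow ring's centre (618,262). Lowering it, with the last part slow.

```bash
python3 -m pendant '[[[0,0,10],[0,0,0]],[[0,0,25],[0,0,0]],[[0,0,42],[0,0,0]],[[0,0,55],[0,0,0]],[[0,0,62],[0,0,0]],[[0,0,66],[0,0,0]],[[0,0,70],[0,0,0]],[[0,0,73],[0,0,0]],[[0,0,76],[0,0,0]],[[0,0,78],[0,0,0]]]' && python3 g.py && python3 -m pendant '[[[0,0,2],[0,0,0]],[[0,0,4],[0,0,0]],[[0,0,5],[0,0,0]],[[0,0,6],[0,0,0]],[[0,0,7],[0,0,0]],[[0,0,7],[0,0,0]]]' && python3 g.py
```

```text
time_s: 6.55
tcp_pos: [0.5376, 0.004, 0.1523]
ee_rot: [[0.956, -0.293, 0.0], [-0.293, -0.956, 0.0], [0.0, -0.0, -1.0]]
wrist_force: [-0.1, 0.2, 0.5]
gripper_width: 0.454
gripper_force: 30.0
t 6.55 tcp [0.5376 0.004  0.1523] F [-0.1  0.2  0.5] w 39.5 gf 30.0 yaw_y -107.1 tilt [0.0005 0.0001]
time_s: 7.15
tcp_pos: [0.5375, 0.0039, 0.1451]
ee_rot: [[0.956, -0.293, -0.0], [-0.293, -0.956, -0.0], [-0.0, 0.0, -1.0]]
wrist_force: [-0.0, 1.2, -0.4]
gripper_width: 0.457
gripper_force: 30.0
t 7.15 tcp [0.5375 0.0039 0.1451] F [-0.   1.2 -0.4] w 39.8 gf 30.0 yaw_y -107.1 tilt [-0.0002 -0.0001]
```

```bash
python3 -m pendant '[[[0,0,0.7],[0,0,0]],[[0,0,1.4],[0,0,0]],[[0,0,2],[0,0,0]],[[0,0,2.4],[0,0,0]],[[0,0,2.4],[0,0,0]]]'; python3 g.py
```

```text
time_s: 7.65
tcp_pos: [0.5375, 0.004, 0.1432]
ee_rot: [[0.956, -0.293, 0.0], [-0.293, -0.956, -0.0], [0.0, 0.0, -1.0]]
wrist_force: [-1.7, 0.3, 3.0]
gripper_width: 0.456
gripper_force: 30.0
t 7.65 tcp [0.5375 0.004  0.1432] F [-1.7  0.3  3. ] w 39.6 gf 30.0 yaw_y -107.1 tilt [ 0.0001 -0.0001]
```

Collar met the face at the expected height. Releasing and rising.

```bash
python3 -m pendant '[[[0,0,1],[0,0,0]],[[0,0,1],[0,0,0]],[[0,0,1],[0,0,0]],[[0,0,1],[0,0,0]],[[0,0,1],[0,0,0]],[[0,0,1],[0,0,0]]]' 0.72 && python3 -m pendant '[[[0,0,-4],[0,0,0]],[[0,0,-14],[0,0,0]],[[0,0,-30],[0,0,0]],[[0,0,-55],[0,0,0]],[[0,0,-85],[0,0,0]],[[0,0,-110],[0,0,0]],[[0,0,-125],[0,0,0]],[[0,0,-132],[0,0,0]],[[0,0,-132],[0,0,0]]]' && python3 g.py .532 -.3155 .275
```

```text
time_s: 8.25
tcp_pos: [0.5375, 0.0039, 0.1418]
ee_rot: [[0.956, -0.293, -0.0], [-0.293, -0.956, -0.0], [-0.0, 0.0, -1.0]]
wrist_force: [0.1, -0.1, -0.3]
gripper_width: 0.717
gripper_force: 0.0
time_s: 9.15
tcp_pos: [0.5377, 0.004, 0.2752]
ee_rot: [[0.956, -0.293, 0.003], [-0.293, -0.956, 0.001], [0.002, -0.002, -1.0]]
wrist_force: [0.8, -0.1, -0.1]
gripper_width: 0.718
gripper_force: 0.0
t 9.15 tcp [0.5377 0.004  0.2752] F [ 0.8 -0.1 -0.1] w 62.4 gf 0.0 yaw_y -107.1 tilt [0.0026 0.0008]
(0.532, -0.3155, 0.275) -> [ 88.3 307.1  -0. ]
```

```bash
python3 -m pendant '[[[-10,10,0],[0,0,0]],[[-30,28,0],[0,0,0]],[[-55,50,0],[0,0,0]],[[-80,72,0],[0,0,0]],[[-100,90,0],[0,0,0]],[[-115,100,0],[0,0,0]],[[-120,105,0],[0,0,0]],[[-120,105,0],[0,0,0]]]' && python3 - <<'E'
from fit import *
import g
g.st()
t=cam("top");s=cam("scene")
A=cv2.resize(t["im"][185:260,265:355],(480,400),interpolation=2)[:,:400]
Bb=cv2.resize(s["im"][165:245,285:375],(450,400),interpolation=2)[:,:400]
cv2.imwrite("pics/c.png",np.vstack([np.hstack([A,Bb]),np.hstack([cv2.resize(t["im"][205:245,425:465],(400,400),interpolation=2)[100:300],cv2.resize(s["im"][125:195,195:285],(400,311),interpolation=2)[:200]])])[...,::-1])
O=((5,130,80),(20,255,255)); gt,gs=(275,195,325,245),(325,165,370,215)
for c,b in((t,gt),(s,gs)):
    m=pr(c,*O,b); print(m.sum()); x,f=fit(lambda p:cyl(p[0],p[1],.04,.07+p[2],.098+p[2]),(.5375,.004,0.001),[(c,m,b)]); print("guide",x,f)
    x,f=fit(lambda p:cyl(p[0],p[1],.04,.07,.098),(.5375,.004),[(c,m,b)]); print("guide",x,f)
E
```

```text
time_s: 9.95
tcp_pos: [0.3908, -0.0617, 0.2734]
ee_rot: [[0.956, -0.294, -0.001], [-0.294, -0.956, -0.0], [-0.001, 0.0, -1.0]]
wrist_force: [0.2, 0.9, -0.1]
gripper_width: 0.719
gripper_force: 0.0
t 9.95 tcp [ 0.3908 -0.0617  0.2734] F [ 0.2  0.9 -0.1] w 62.6 gf 0.0 yaw_y -107.1 tilt [-0.0009 -0.0002]
255.99999999999994
guide [0.53822408 0.00358563 0.00496884] 16.939894634971655
guide [0.53852489 0.00383318] 17.02093684796172
277.99999999999994
guide [0.53852076 0.0030727  0.00250826] 10.044930529422253
guide [0.53470544 0.00079019] 8.770015455580898
```

View pics/c.png

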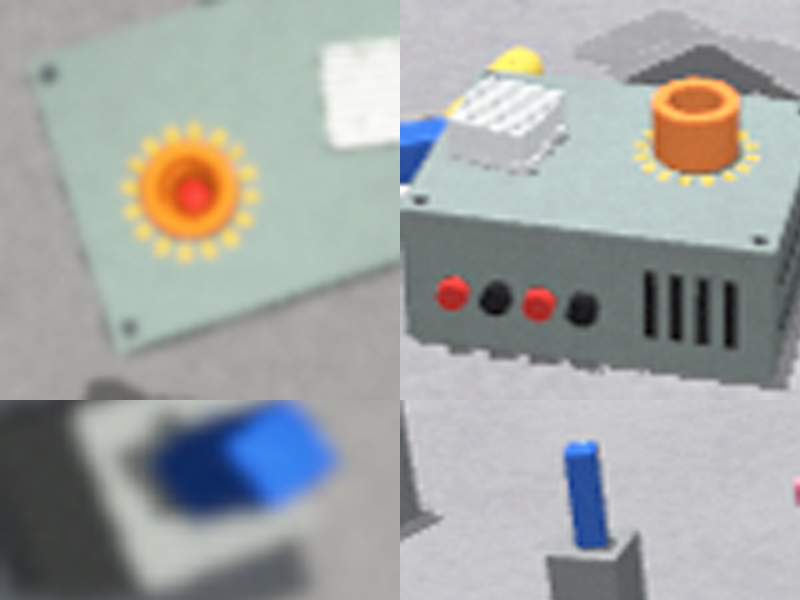

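```bash
python3 - <<'E'
from fit import *
t=cam("top"); b=(425,205,470,240); x0,y0,x1,y1=b
im=t["im"][y0:y1,x0:x1].astype(float); 
# render: bg (grey, fixed from image), side dark blue, top bright blue; fit blue-red channel difference
ch=im[...,2]-im[...,0]; print(np.percentile(ch,[50,90,95,98,99.5]))
def ren(p):
    P=np.array(boxpts(p[0],p[1],p[2],.018,.086,.146)); a=sil(t,P,b); top=sil(t,P[1::2],b)
    return cv2.GaussianBlur(p[3]*a+(p[4]-p[3])*top,(0,0),abs(p[5])+.1)
L=lambda p:((ren(p)-ch)**2).sum()
for yaw in range(0,90,15):
    p0=np.array([.5325,-.3155,np.radians(yaw),90,180,.8]); best=minimize(L,p0,method="Nelder-Mead",options=dict(maxfev=3000,initial_simplex=np.vstack([p0]+[p0+d for d in np.diag([.004,.004,.2,20,20,.3])])))
    print(yaw,best.x[:2].round(4),np.degrees(best.x[2]).round(1)%90,best.x[3:].round(1),round(best.fun))
E
```

```text
[  0.    34.    91.6  176.52 182.13]
0 [ 0.5322 -0.3145] 30.6 [ 61.5 177.4   0.8] 63563
15 [ 0.5322 -0.3145] 30.7 [ 62.6 177.9   0.8] 63425
30 [ 0.532  -0.3143] 32.8 [ 60.2 181.3   0.8] 66205
45 [ 0.532  -0.3144] 32.7 [ 65.4 188.1   1. ] 75290
60 [ 0.5322 -0.3144] 29.3 [ 61.9 178.2   0.9] 65629
75 [ 0.5322 -0.3145] 32.3 [ 63.5 171.9   0.7] 66172
```

```bash
python3 g.py .532 -.315 .285
```

```text
t 10.1 tcp [ 0.3926 -0.061   0.2737] F [-0.3  0.6 -0.3] w 62.5 gf 0.0 yaw_y -107.0 tilt [-0.0001 -0.0002]
(0.532, -0.315, 0.285) -> [207.7 201.9 -11.3]
```

```bash
python3 -m pendant '[[[10,10,-11],[0,0,-0.05]],[[30,29,-11],[0,0,-0.15]],[[55,53,-11],[0,0,-0.26]],[[82,80,-11],[0,0,-0.37]],[[109,106,-11],[0,0,-0.48]],[[136,132,-11],[0,0,-0.59]],[[162,157,-11],[0,0,-0.69]],[[185,180,-11],[0,0,-0.77]],[[201,195,-11],[0,0,-0.82]],[[207.7,202,-11],[0,0,-0.838]]]' && python3 -m pendant '[[[0,0,0],[0,0,0]],[[0,0,0],[0,0,0]],[[0,0,0],[0,0,0]]]' && python3 - <<'E'
from fit import *
import g
g.st(); g.go(.532,-.315,.167)
t=cam("top");s=cam("scene")
A=cv2.resize(t["im"][120:320,370:530],(480,600),interpolation=2)[:,:400]
Bb=cv2.resize(s["im"][85:205,180:260],(400,600),interpolation=2)
cv2.imwrite("pics/d.png",np.hstack([A,Bb])[...,::-1])
E
```

```text
time_s: 11.1
tcp_pos: [0.5329, -0.3172, 0.283]
ee_rot: [[0.858, 0.514, -0.002], [0.514, -0.858, 0.0], [-0.001, -0.001, -1.0]]
wrist_force: [0.4, 0.1, -0.7]
gripper_width: 0.722
gripper_force: 0.0
time_s: 11.4
tcp_pos: [0.5313, -0.3147, 0.2846]
ee_rot: [[0.857, 0.515, -0.001], [0.515, -0.857, 0.0], [-0.0, -0.001, -1.0]]
wrist_force: [0.4, -0.2, -0.3]
gripper_width: 0.721
gripper_force: 0.0
t 11.4 tcp [ 0.5313 -0.3147  0.2846] F [ 0.4 -0.2 -0.3] w 62.7 gf 0.0 yaw_y -59.0 tilt [-0.0005  0.0003]
(0.532, -0.315, 0.167) -> [  0.5   0.7 117.6]
```

View pics/d.png

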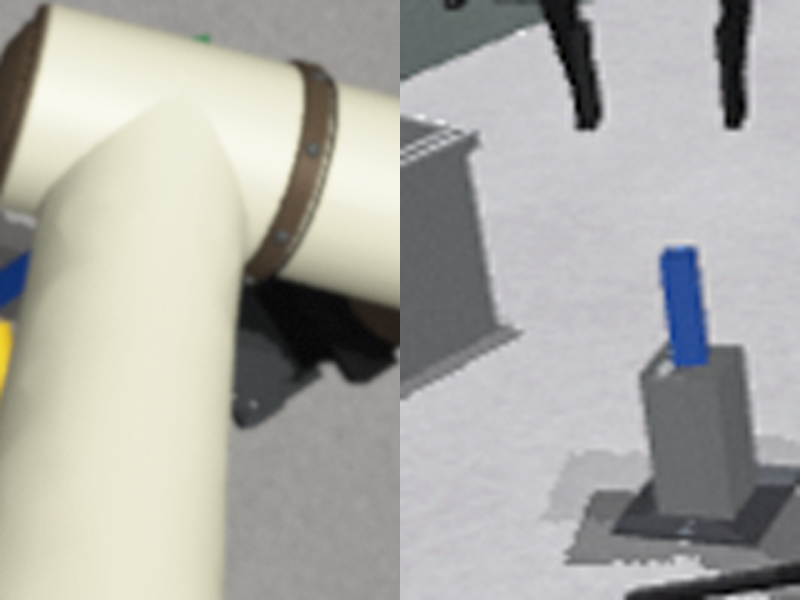

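The tall blue lookalike is not where it stood, although I never went near it. I'll check the whole scene.

```bash
python3 - <<'E'
from fit import *
s=cam("scene")
cv2.imwrite("pics/e.png",cv2.resize(s["im"][90:300,150:470],(800,525),interpolation=2)[...,::-1])
E
```

```text
(no output)
```

View pics/e.png

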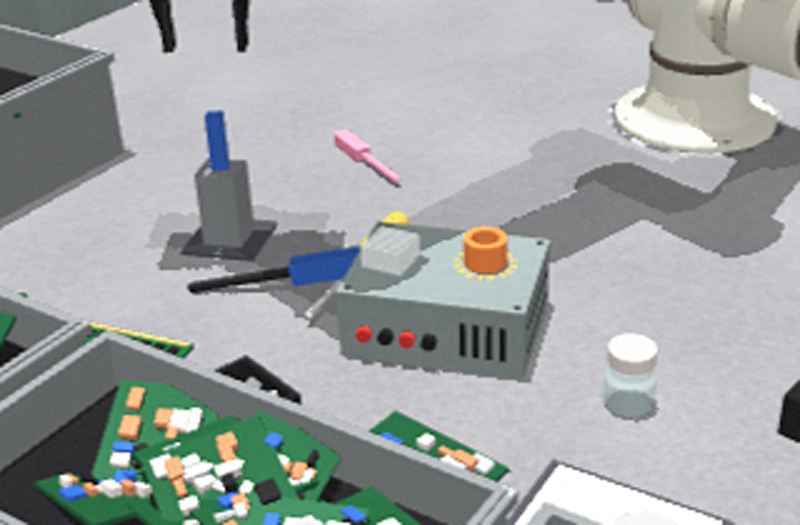

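The free-standing decoys (blue, crop (270,270); pink (365,155)) toppled by themselves; the guide is home and the true stylus still stands. Going on.

```bash
python3 -m pendant '[[[0.5,0.7,10],[0,0,0]],[[0.5,0.7,28],[0,0,0]],[[0.5,0.7,50],[0,0,0]],[[0.5,0.7,72],[0,0,0]],[[0.5,0.7,92],[0,0,0]],[[0.5,0.7,106],[0,0,0]],[[0.5,0.7,114],[0,0,0]],[[0.5,0.7,117.5],[0,0,0]],[[0.5,0.7,117.5],[0,0,0]]]' && python3 g.py && python3 -m pendant '[[[0,0,0],[0,0,0]],[[0,0,0],[0,0,0]],[[0,0,0],[0,0,0]],[[0,0,0],[0,0,0]],[[0,0,0],[0,0,0]],[[0,0,0],[0,0,0]],[[0,0,0],[0,0,0]],[[0,0,0],[0,0,0]],[[0,0,0],[0,0,0]],[[0,0,0],[0,0,0]]]' 0 && python3 g.py
```

```text
time_s: 12.45
tcp_pos: [0.532, -0.3155, 0.1671]
ee_rot: [[0.858, 0.514, -0.0], [0.514, -0.858, 0.0], [-0.0, -0.0, -1.0]]
wrist_force: [0.3, 0.8, 1.2]
gripper_width: 0.72
gripper_force: 0.0
t 12.45 tcp [ 0.532  -0.3155  0.1671] F [0.3 0.8 1.2] w 62.7 gf 0.0 yaw_y -59.0 tilt [-0.0004  0.    ]
time_s: 13.45
tcp_pos: [0.532, -0.3156, 0.1674]
ee_rot: [[0.858, 0.514, 0.0], [0.514, -0.858, -0.0], [-0.0, 0.0, -1.0]]
wrist_force: [-1.4, -0.1, 0.1]
gripper_width: 0.209
gripper_force: 30.0
t 13.45 tcp [ 0.532  -0.3156  0.1674] F [-1.4 -0.1  0.1] w 18.2 gf 30.0 yaw_y -59.0 tilt [ 0. -0.]
```

```bash
python3 -m pendant '[[[0,0,-8],[0,0,0]],[[0,0,-25],[0,0,0]],[[0,0,-48],[0,0,0]],[[0,0,-74],[0,0,0]],[[0,0,-100],[0,0,0]],[[0,0,-124],[0,0,0]],[[0,0,-142],[0,0,0]],[[0,0,-150],[0,0,0]],[[0,0,-150],[0,0,0]]]' && python3 -m pendant '[[[8,-13,0],[0,0,0]],[[25,-40,0],[0,0,0]],[[45,-72,0],[0,0,0]],[[67,-107,0],[0,0,0]],[[89,-142,0],[0,0,0]],[[111,-178,0],[0,0,0]],[[132,-211,0],[0,0,0]],[[150,-240,0],[0,0,0]],[[163,-261,0],[0,0,0]],[[169,-270.5,0],[0,0,0]]]' && python3 -m pendant '[[[0,0,0],[0,0,0]],[[0,0,0],[0,0,0]],[[0,0,0],[0,0,0]],[[0,0,0],[0,0,0]]]' && python3 - <<'E'
from fit import *
import g
g.st(); g.go(.538,.0035,.2)
s=cam("scene"); t=cam("top")
A=cv2.resize(s["im"][70:230,290:400],(412,600),interpolation=2)
cv2.imwrite("pics/f.png",np.hstack([A,cv2.resize(t["im"][160:280,265:342],(385,600),interpolation=2)])[...,::-1])
for z in (.006+.15,.086+.15,.146+.15): print(z,proj(s,(.538,.0035,z)))
print(proj(s,(.538,.0035,.098)))
E
```

```text
time_s: 14.35
tcp_pos: [0.5323, -0.3157, 0.3187]
ee_rot: [[0.858, 0.514, 0.002], [0.514, -0.858, -0.001], [0.002, 0.002, -1.0]]
wrist_force: [0.7, -0.0, -0.5]
gripper_width: 0.211
gripper_force: 30.0
time_s: 15.35
tcp_pos: [0.5369, 0.0058, 0.316]
ee_rot: [[0.856, 0.517, -0.003], [0.517, -0.856, -0.0], [-0.002, -0.001, -1.0]]
wrist_force: [0.2, 0.0, -0.9]
gripper_width: 0.21
gripper_force: 30.0
time_s: 15.75
tcp_pos: [0.5378, 0.0023, 0.3172]
ee_rot: [[0.858, 0.513, -0.0], [0.513, -0.858, -0.0], [-0.0, -0.0, -1.0]]
wrist_force: [-0.7, -0.5, -1.5]
gripper_width: 0.213
gripper_force: 30.0
t 15.75 tcp [0.5378 0.0023 0.3172] F [-0.7 -0.5 -1.5] w 18.5 gf 30.0 yaw_y -59.1 tilt [-0.0003 -0.0001]
(0.538, 0.0035, 0.2) -> [  0.8  -0.9 117.2]
0.156 [343.92939392 161.97942279]
0.236 [343.97911397 128.16723817]
0.296 [344.01920222 100.90516532]
[343.89575737 184.85400149]
```

View pics/f.png

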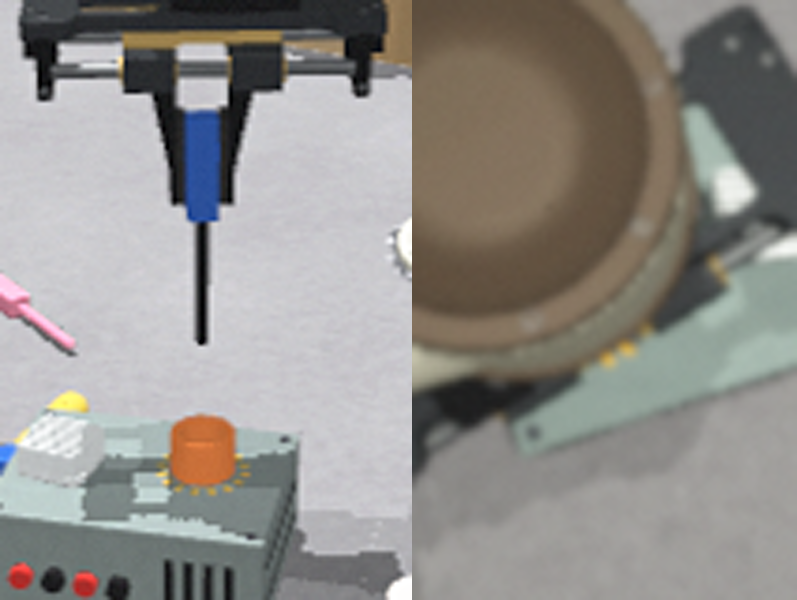

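Shaft tip at crop (202,340) stands in line with the guide's mouth (203,430). Lowering, with force checks.

```bash
python3 -m pendant '[[[0.8,-0.9,8],[0,0,0]],[[0.8,-0.9,22],[0,0,0]],[[0.8,-0.9,38],[0,0,0]],[[0.8,-0.9,54],[0,0,0]],[[0.8,-0.9,66],[0,0,0]],[[0.8,-0.9,74],[0,0,0]],[[0.8,-0.9,80],[0,0,0]],[[0.8,-0.9,85],[0,0,0]],[[0.8,-0.9,89],[0,0,0]],[[0.8,-0.9,92],[0,0,0]]]' && python3 g.py && python3 -m pendant '[[[0,0,2],[0,0,0]],[[0,0,4],[0,0,0]],[[0,0,6],[0,0,0]],[[0,0,8],[0,0,0]],[[0,0,10],[0,0,0]],[[0,0,12],[0,0,0]],[[0,0,14],[0,0,0]],[[0,0,16],[0,0,0]],[[0,0,18],[0,0,0]],[[0,0,18],[0,0,0]]]' && python3 g.py
```

```text
time_s: 16.85
tcp_pos: [0.5382, 0.0045, 0.2253]
ee_rot: [[0.858, 0.514, 0.001], [0.514, -0.858, 0.0], [0.0, 0.0, -1.0]]
wrist_force: [-0.4, 0.1, -1.3]
gripper_width: 0.212
gripper_force: 30.0
t 16.85 tcp [0.5382 0.0045 0.2253] F [-0.4  0.1 -1.3] w 18.4 gf 30.0 yaw_y -59.0 tilt [0.0005 0.0001]
time_s: 17.85
tcp_pos: [0.5379, 0.0044, 0.207]
ee_rot: [[0.858, 0.514, -0.001], [0.514, -0.858, -0.0], [-0.001, -0.0, -1.0]]
wrist_force: [-0.6, -0.7, -0.2]
gripper_width: 0.212
gripper_force: 30.0
t 17.85 tcp [0.5379 0.0044 0.207 ] F [-0.6 -0.7 -0.2] w 18.4 gf 30.0 yaw_y -59.1 tilt [-0.0007 -0.0002]
```

No side load; tip about 4 mm above the button. Pressing in stages.

```bash
python3 -m pendant '[[[0,0,1.5],[0,0,0]],[[0,0,3],[0,0,0]],[[0,0,4.5],[0,0,0]],[[0,0,6],[0,0,0]],[[0,0,7],[0,0,0]],[[0,0,7],[0,0,0]]]'; python3 g.py; python3 -m pendant '[[[0,0,1],[0,0,0]],[[0,0,2],[0,0,0]],[[0,0,3],[0,0,0]],[[0,0,3],[0,0,0]],[[0,0,3],[0,0,0]]]'; python3 g.py
```

```text
time_s: 18.45
tcp_pos: [0.5382, 0.0045, 0.2006]
ee_rot: [[0.858, 0.514, 0.0], [0.514, -0.858, -0.0], [0.0, 0.0, -1.0]]
wrist_force: [-0.3, 0.2, 1.6]
gripper_width: 0.208
gripper_force: 30.0
t 18.45 tcp [0.5382 0.0045 0.2006] F [-0.3  0.2  1.6] w 18.1 gf 30.0 yaw_y -59.0 tilt [ 0.0004 -0.0001]
time_s: 18.95
tcp_pos: [0.5382, 0.0045, 0.1976]
ee_rot: [[0.858, 0.514, 0.0], [0.514, -0.858, 0.0], [0.0, 0.0, -1.0]]
wrist_force: [-0.6, 0.4, 4.3]
gripper_width: 0.208
gripper_force: 30.0
t 18.95 tcp [0.5382 0.0045 0.1976] F [-0.6  0.4  4.3] w 18.1 gf 30.0 yaw_y -59.0 tilt [0.0005 0.    ]
```

```bash
python3 -m pendant '[[[0,0,0.5],[0,0,0]],[[0,0,1],[0,0,0]],[[0,0,1.5],[0,0,0]],[[0,0,2],[0,0,0]],[[0,0,2],[0,0,0]]]'; python3 g.py
```

```text
time_s: 19.45
tcp_pos: [0.5391, 0.0044, 0.1969]
ee_rot: [[0.857, 0.515, 0.003], [0.515, -0.857, -0.0], [0.003, 0.002, -1.0]]
wrist_force: [-0.5, -0.3, 8.3]
gripper_width: 0.207
gripper_force: 30.0
t 19.45 tcp [0.5391 0.0044 0.1969] F [-0.5 -0.3  8.3] w 18.0 gf 30.0 yaw_y -59.0 tilt [ 0.0033 -0.0004]
```

```bash
python3 -m pendant '[[[0,0,0.5],[0,0,0]],[[0,0,1],[0,0,0]],[[0,0,1],[0,0,0]],[[0,0,1],[0,0,0]],[[0,0,1],[0,0,0]]]'; python3 g.py; python3 - <<'E'
from fit import *
s=cam("scene");cv2.imwrite("pics/g.png",cv2.resize(s["im"][90:250,270:420],(560,597),interpolation=2)[...,::-1])
E
```

```text
time_s: 19.95
tcp_pos: [0.5393, 0.0043, 0.1967]
ee_rot: [[0.857, 0.515, 0.004], [0.515, -0.857, -0.001], [0.003, 0.002, -1.0]]
wrist_force: [-2.4, -1.1, 12.8]
gripper_width: 0.203
gripper_force: 30.0
t 19.95 tcp [0.5393 0.0043 0.1967] F [-2.4 -1.1 12.8] w 17.6 gf 30.0 yaw_y -59.0 tilt [ 0.0037 -0.0006]
```

View pics/g.png

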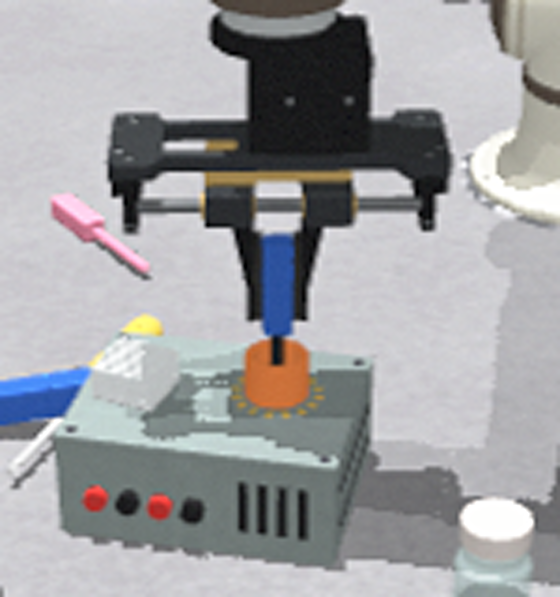

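The guide is seated (crop (277,375)), the stylus runs down through it, and the button is hard down at 12.8 N with no further travel. Handing in.

```bash
python3 -c "
from station import r
print(r.finish_job())"
```

```text
the job is handed in; nothing more can be done
None
```

I handed the job in with the guide fully home and released, and the gripped stylus holding the button against its stop at about 13 N, at about 20 s; the big blue and pink look-alikes toppled during the run, though the arm was not near them.

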